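# Set out the bench finds for the inventory photograph

### The arm

A 6-joint arm with a two-finger parallel gripper is mounted at the origin on the work surface. World frame = base frame: x ahead of the robot, y to its left, z up, the work surface at z = 0. Lengths are in m, angles in rad, forces in N, time in s.
With the tool pointing down it reaches from about 0.325 to 0.9 m from the base axis. Payload 6.1 kg.
Tool frame: the origin (TCP) lies midway between the tips of the shut fingers; the grasp point (between the pads) lies 19 mm behind it; x points along the fingers, y is the direction in which the jaws open and shut, and the axes are right-handed (so a half turn about x gives the same grasp; the last joint's range is limited). The gripper opens to 85 mm and grips with 20 to 120 N. Pads are 22 mm wide; open, the fingers measure 114 mm over their backs; the gripper's body (76 mm by 85 mm) begins 54 mm behind the grasp point. The pads swing forward as they close: fully open they stand 13 mm farther back than shut.
Start: joints at [1.209, 0.22, 1.526, -0, 1.395, -0.126], TCP at [0.146, 0.608, 0.231] pointing down, gripper open.
Joint ranges: [-2.98, 2.98], [-0.91, 2.08], [0.09, 2.57], [-1.24, 4.39], [0.2, 2.65], [-2.68, 2.68]. Speed limits (rad/s): [2.57, 2.57, 3.01, 3.14, 3.14, 3.14].

### API

Orientations are given as [roll, pitch, yaw] about the fixed x, y, z axes, in that order (R = Rz(yaw) Ry(pitch) Rx(roll)).
In Python, from plant import movep, move_l, set_joints, gripper_to, hold, inverse_kinematics, observe, get_image, get_calibration, Unreachable, job_done gives the robot as it stands. Calls block until the motion is done:
- movep(position, orientation): joint-space move of the TCP to a pose.
- move_l(position, feed=0.15, rotation=None, max_force=None): straight line of the TCP; rotation=None keeps the orientation; feed is the mean speed in m/s. With max_force (N) it stops when the force on the tool has changed by that much, and returns True; else False.
- set_joints(angles): joint-space move.
- gripper_to(opening, f_grip=None): finger opening in m; f_grip is the grip in N (None keeps the last); returns when the fingers have stopped.
- hold(seconds).
- inverse_kinematics(position, orientation): joint angles nearest the present ones, or None.
- observe(): the state.
- get_image(name): name is "scene" or "top" or "wrist"; returns (picture, depth): 400x640x3 uint8, red, green, blue; 400x640 float32, m along the optical axis (not along the pixel's ray), 0 where there is no reading.
- get_calibration(name): a dict with "intrinsics" (3x3 intrinsics, pixels), "dist_coeffs" ([k1, k2, p1, p2, k3] as OpenCV has them; the pictures are not rectified), "world_from_camera" (4x4, takes a point from camera to world coordinates). Camera axes: x right, y down, z forward; pixel columns grow to the right and rows downward; lengths in m; the calibration is good to about 2 mm. A picture is of the moment at which its call begins: read the wrist's pose just before it. get_calibration takes no time and is no camera call; for the wrist camera it gives the pose at the moment of the call.
A pose or a line that the arm cannot do raises Unreachable and nothing moves.
- job_done(): hands the job in, once; it reports no verdict.
The state is a dict: "time_s": time; "q": joint angles; "joint_velocities": joint speeds; "joint_torque": joint torques, N m; "eef_pos": TCP position; "tcp_rot": TCP orientation; "ft_force": force on the tool from outside, world axes, zero at the start; "torque": the same for the moment, N m; "opening": finger opening in m.
Only numpy, scipy, OpenCV 4.12 (cv2) and the standard library are available. Lean on these libraries where they do the work, as an engineer would, in place of code of your own. Each camera call takes 0.05 s, during which the arm holds its last target. There are 200 camera calls.

### The job

Set out the finds for the inventory photograph: on the slate, seen from the robot, lay the lock plate in the middle, the long pin to its left and the short pin to its right, all lengthwise front to back, square with the slate and centred front to back, each pin halfway between the plate and that end of the slate. Stand the bell upright in the middle of the lock plate and the copper bowl upright in the middle of the wooden disc. Leave the tealight where it stands.

Things in the scene. Friction and masses are not known exactly. Their poses are not given: they have to be found in the camera images.
- slate: Target, fixed: flat grey slate tile, 130 (its x, front to back) x 210 (its y, left to right) x 8 mm thick. Origin: centre of its underside; z up; its +y end is its left end seen from the robot (turned at most 0.3 rad). Plate and pins lie parallel to its x; the pins' places are 66.5 mm either side of its centre. It may lie left or right of the disc.
- round: Target, fixed: dark turned wooden disc lying on the bench, 100 mm across, 15 mm high, flat top. Origin: centre of its underside, z up.
- lock_plate: Loose: flat dark iron lock plate, 90 (its x) x 56 (its y) x 8 mm, about 0.31 kg, flat top with a small keyhole mark near the +x end. Origin: centre of its underside, z up. Either end may point away from the robot. Grasp across its 56 mm width.
- long_pin: Loose: lying beech shutter pin, 110 mm long (its x), square shank 18 x 18 mm with a head 28 mm wide (its y), 14 mm long, also 18 mm high, at the +x end; about 35 g. Origin: on the underside, at mid-length, z up. The head may point either way. Grasp across the shank at the middle.
- short_pin: Loose: the same kind of beech pin but 66 mm long, about 22 g. Origin: on the underside, at mid-length, x along the pin towards the head, z up. The head may point either way.
- bell: Loose: small bronze bell standing mouth down, 48 mm across the mouth, 80 mm high, about 0.3 kg; from 42 to 80 mm above its underside an upright round handle 18 mm thick, by which to lift it. Origin: centre of its underside, z up. On the plate its top is 96 mm above the bench, in the gripper's way when laying pins beside it.
- bowl: Loose: small open copper offering bowl, 62 mm outer diameter from 18 mm up to the rim at 42 mm, narrowing to a 42 mm foot, wall 4 mm, about 0.2 kg. Origin: centre of its underside, z up. Grasp across the outside below the rim.
- candle: Bystander, loose: tealight in a round amber glass, 38 mm across, 30 mm high, standing between the slate and the disc. Origin: centre of its underside. Not to be moved.
Mind the look-alikes: they are no part of the job. Leave any turquoise look-alike of the bell alone. What is shaped like the bowl but pink is not meant.

How it is judged:
By the outcome, as a careful person would: the job done as asked, in the order asked, and still so for the second after the job is handed in, with the robot touching nothing.
It also fails if it takes over 128 s, if anything falls off the work surface, if the arm or the gripper's body presses on something with over 40 N, if the wrist force passes 120 N, or if a joint passes its speed limit or range.

## Working session

There is one attempt and no reset: what is moved stays moved. The work goes in short steps, each a Python script; the robot and the scene stay as the last script left them, time stands still between calls to the robot, and variables do not carry over. Pictures are saved under pics/ and viewed, about 12 in all and at most 16, crops included, and the job is handed in when it is done.

```bash
ls; mkdir -p pics
python3 - <<'E'
from plant import *
import cv2,numpy as np
for n in ("scene","top"):
    p,d=get_image(n); cv2.imwrite(f"pics/{n}0.png",p[:,:,::-1]); np.savez(f"{n}0.npz",p=p,d=d)
    c=get_calibration(n); print(n,np.round(c["intrinsics"],1).tolist(),c["dist_coeffs"],np.round(c["world_from_camera"],3).tolist())
o=observe();print(o["time_s"],o["eef_pos"],o["tcp_rot"],o["opening"])
E
```

```text
pics
scene [[404.4, 0.0, 322.4], [0.0, 404.4, 203.8], [0.0, 0.0, 1.0]] [-0.01247594  0.          0.          0.          0.        ] [[0.874, 0.368, -0.316, 0.864], [0.485, -0.679, 0.55, -0.501], [-0.012, -0.635, -0.773, 0.814], [0.0, 0.0, 0.0, 1.0]]
top [[406.7, 0.0, 324.1], [0.0, 406.7, 198.5], [0.0, 0.0, 1.0]] [-0.05860311  0.          0.          0.          0.        ] [[0.027, -0.994, 0.109, 0.412], [-1.0, -0.028, -0.007, 0.05], [0.01, -0.109, -0.994, 1.203], [0.0, 0.0, 0.0, 1.0]]
0.1 [0.14580891 0.60715599 0.23027604] [-1.6950956   1.56895755 -1.93086865] 0.08567633338016929
```

View pics/top0.png

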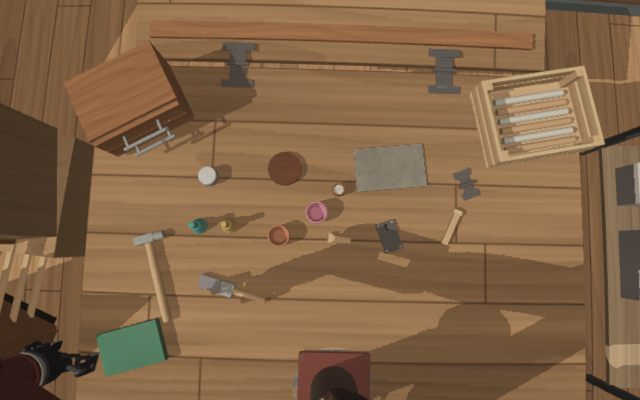

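View pics/scene0.png

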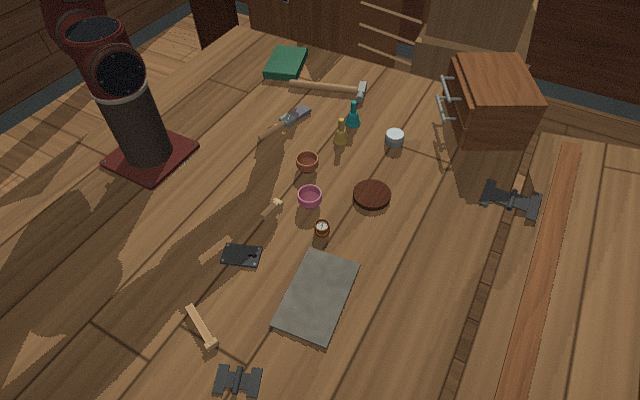

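The top view (up is +x, right is −y) shows:
- **Targets:** slate at (390,168) and disc at (285,168). The slate lies to the right of the disc.
- **Loose things to move:** plate at (389,236), long pin at (452,226) with its head towards (459,211), short pin at (340,239) with its head left, brass bell at (227,225) and copper bowl at (279,235).
- **To leave alone:** candle at (339,189), pink bowl at (316,212) and teal bell at (198,226).

```bash
cat > h.py <<'E'
from plant import *
import cv2,numpy as np
PI=np.pi
def rays(cal,uv):
    n=cv2.undistortPoints(np.float64(uv).reshape(-1,1,2),np.float64(cal["intrinsics"]),np.float64(cal["dist_coeffs"])).reshape(-1,2)
    T=np.array(cal["world_from_camera"]); return T[:3,3],np.c_[n,np.ones(len(n))]@T[:3,:3].T
def onplane(cal,uv,z):
    c,d=rays(cal,uv); return (c+d*((z-c[2])/d[:,2])[:,None])[:,:2]
def project(cal,P):
    T=np.linalg.inv(np.array(cal["world_from_camera"]))
    return cv2.projectPoints(np.float64(P).reshape(-1,1,3),cv2.Rodrigues(T[:3,:3])[0],T[:3,3],np.float64(cal["intrinsics"]),np.float64(cal["dist_coeffs"]))[0].reshape(-1,2)
def yawfix(x,y,yaw):
    q1=np.arctan2(y,x); c=[yaw+k*PI for k in range(-3,4)]
    return min(c,key=lambda w:abs(q1-w-PI/2))
def down(x,y,z,yaw): movep([x,y,z],[0,PI/2,yawfix(x,y,yaw)])
def snap(name,tag):
    c=get_calibration(name); p,d=get_image(name)
    cv2.imwrite(f"pics/{tag}.png",p[:,:,::-1]); np.savez(tag+".npz",p=p,d=d,K=c["intrinsics"],D=c["dist_coeffs"],T=c["world_from_camera"])
def load(tag):
    f=np.load(tag+".npz"); return f["p"],f["d"],dict(intrinsics=f["K"],dist_coeffs=f["D"],world_from_camera=f["T"])
def tm(): return round(observe()["time_s"],2)
E
python3 - <<'E'
from h import *
c=get_calibration("top"); d=np.load("top0.npz")["d"]
for n,u,z in [("slate",(390,168),.008),("disc",(285,168),.015),("candle",(339,189),.03),("pink",(316,212),.04),("bowl",(279,235),.04),("bell",(227,225),.06),("teal",(198,226),.06),("plate",(389,236),.008),("long",(452,226),.018),("short",(340,239),.018)]:
    print(n,onplane(c,u,z)[0].round(3),round(float(d[u[1],u[0]]),3))
from scipy.spatial.transform import Rotation as Ro
o=observe();R=Ro.from_euler("xyz",o["tcp_rot"]).as_matrix()
w=get_calibration("wrist");T=w["world_from_camera"]
print((R.T@(T[:3,3]-o["eef_pos"])).round(3),(R.T@T[:3,:3]).round(3).tolist(),np.round(w["intrinsics"],0).tolist())
for a in [(.42,-.08,.38,0),(.42,.1,.38,0),(.42,-.08,.45,0)]: print(inverse_kinematics(a[:3],[0,PI/2,yawfix(*a[:2],a[3])]))
E
```

```text
slate [ 0.64  -0.153] 1.213
disc [0.63 0.16] 1.206
candle [ 0.569 -0.001] 1.192
pink [0.5   0.064] 1.196
bowl [0.431 0.168] 1.191
bell [0.454 0.313] 1.134
teal [0.449 0.395] 1.157
plate [ 0.437 -0.152] 1.195
long [ 0.471 -0.336] 1.185
short [ 0.425 -0.008] 1.179
[-0.143  0.    -0.071] [[-0.0, -0.287, 0.958], [1.0, 0.001, 0.001], [-0.001, 0.958, 0.287]] [[348.0, 0.0, 318.0], [0.0, 348.0, 198.0], [0.0, 0.0, 1.0]]
[-3.73110729e-01 -3.20833820e-01  1.77406703e+00 -4.44089210e-16
  1.68835945e+00  1.19768560e+00]
[ 5.06684932e-02 -3.10017055e-01  1.76576108e+00 -4.44089210e-16
  1.68584863e+00 -1.52012783e+00]
[-3.73110729e-01 -3.06119643e-01  1.63499891e+00 -4.44089210e-16
  1.81271339e+00  1.19768560e+00]
```

Run:
```python
from h import *
movep([.575,.2,.30],[0,PI/2,0]); print(tm()); snap("wrist","w1"); movep([.595,-.17,.32],[0,PI/2,0]); print(tm()); snap("wrist","w2")
a=cv2.imread("pics/w1.png");b=cv2.imread("pics/w2.png");cv2.imwrite("pics/w12.png",cv2.resize(np.vstack([a[:300],b[:300]]),(640,600)))
```

```text
2.23
3.67
```

View pics/w12.png

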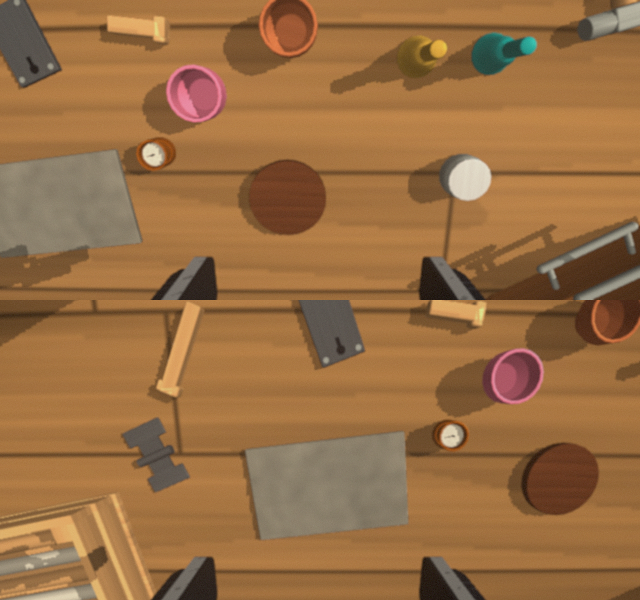

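Upper half (w1): disc at (287,197), candle at (155,154), bell standing near (420,60), copper bowl at (288,27) slightly cut off. Lower half (w2): the whole slate, corners about (246,450), (404,432), (408,522), (262,538). The plate and pins are cut off at the top, so I'll take one more view farther back, then measure.

```bash
cat > m.py <<'E'
from h import *
def comp(p,m,uv,show=""):
    m=cv2.morphologyEx(m.astype(np.uint8),cv2.MORPH_OPEN,np.ones((3,3)))
    m=cv2.morphologyEx(m,cv2.MORPH_CLOSE,np.ones((7,7)))
    cs=[c for c in cv2.findContours(m,cv2.RETR_EXTERNAL,cv2.CHAIN_APPROX_NONE)[0] if cv2.contourArea(c)>60]
    return max(cs,key=lambda c:cv2.pointPolygonTest(c,tuple(map(float,uv)),True)).reshape(-1,2)
def rect(cal,c,z):
    w=onplane(cal,c,z).astype(np.float32)*1000
    (cx,cy),(a,b),t=cv2.minAreaRect(w)
    if a<b:a,b,t=b,a,t+90
    return np.round([cx,cy,a,b,(t+90)%180-90],1)
def circ(cal,c,z):
    w=onplane(cal,c,z)*1000
    (x,y),r=cv2.minEnclosingCircle(w.astype(np.float32)); A=np.c_[2*w,np.ones(len(w))]; s=np.linalg.lstsq(A,(w**2).sum(1),rcond=None)[0]
    return np.round([s[0],s[1],2*np.sqrt(s[2]+s[0]**2+s[1]**2),x,y,2*r],1)
E
python3 - <<'E'
from m import *
movep([.51,-.08,.30],[0,PI/2,0]); print(tm()); snap("wrist","w3")
p,d,c=load("w2"); h=cv2.cvtColor(p,cv2.COLOR_RGB2HSV).astype(int)
print("slate",rect(c,comp(p,(h[...,1]<75)&(h[...,2]>60),(330,185)),.008))
p,d,c=load("w1"); h=cv2.cvtColor(p,cv2.COLOR_RGB2HSV).astype(int)
for n,u in [("disc",(287,197)),("bg",(340,120)),("bell",(425,60)),("belltop",(438,48)),("bowl",(300,10)),("candle",(140,154)),("pin",(135,26)),("plate",(30,40))]: print(n,h[u[1],u[0]],d[u[1],u[0]])
E
```

```text
4.28
slate [ 644.9 -153.7  208.1  127.9  -83.2]
disc [ 11 177 111] 0.44529697
bg [ 15 158 184] 0.4326752
bell [ 19 185  95] 0.3628254
belltop [ 20 179 227] 0.33342782
bowl [ 10 166 109] 0.38538295
candle [ 13 220 116] 0.41933656
pin [ 16 139 228] 0.3857705
plate [14 31 90] 0.39713904
```

View pics/w3.png

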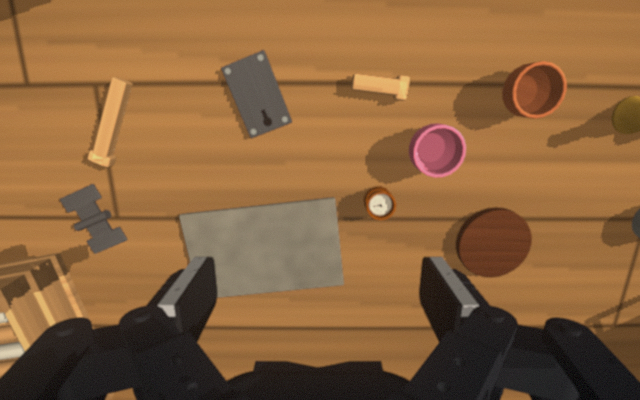

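All seven objects are clear in w3: plate (257,94) with its keyhole end towards +x, long pin (109,122) with its head towards +x, short pin (380,85) with its head towards +y, copper bowl (538,90), disc (494,242).

```bash
cat >> m.py <<'E'
def hmap(cal,d):
    v,u=np.mgrid[:d.shape[0],:d.shape[1]]; uv=np.c_[u.ravel(),v.ravel()]
    o,r=rays(cal,uv); return (o+r*d.reshape(-1,1)).reshape(*d.shape,3)
def hsv(p): return cv2.cvtColor(p,cv2.COLOR_RGB2HSV).astype(int)
E
python3 - <<'E'
from m import *
p,d,c=load("w3"); h=hsv(p); H,S,V=h[...,0],h[...,1],h[...,2]; X=hmap(c,d)
print("bench z",[round(float(X[v,u,2]),4) for u,v in [(180,150),(300,180),(320,30)]], "slate z",X[230,270,2],"plate z",X[80,255,2],"pin",X[84,375,2],X[110,113,2])
print("slate",rect(c,comp(p,(S<75)&(V>60),(260,250)),.008))
print("plate",rect(c,comp(p,(S<75)&(V<190),(257,94)),.008))
for n,u in [("long",(109,122)),("short",(380,85))]:
    ct=comp(p,(V>200)&(H>12)&(S<165),u); print(n,rect(c,ct,.018),cv2.contourArea(ct))
def ring(zlo,zhi,x,y,r):
    m=(X[...,2]>zlo)&(X[...,2]<zhi)&(np.hypot(X[...,0]-x,X[...,1]-y)<r); return m
m=ring(.034,.05,.431,.168,.05); ct=comp(p,m,(538,90)); print("bowl",circ(c,ct,.042))
for tag,u in [("w3",(494,242)),("w1",(287,197))]:
    p,d,c=load(tag);h=hsv(p); print("disc",circ(c,comp(p,(h[...,0]<13)&(h[...,2]<135),u),.015))
X=hmap(c,d); m=ring(.07,.09,.454,.313,.06); ct=comp(p,m,(440,48)); print("bell top",circ(c,ct,.08),m.sum())
m=ring(.03,.045,.569,0,.04); print("candle",circ(c,comp(p,ring(.022,.04,.569,0,.04),(155,154)),.03))
m=ring(.005,.07,.454,.313,.06); print("bell low pts", X[m].mean(0))
E
```

```text
bench z [0.0001, 0.0021, 0.001] slate z 0.008650676331461882 plate z 0.008318637375863525 pin 0.017658000335005364 0.016723393206987514
slate [ 661.7 -184.3  273.3  155.8  -83. ]
plate [ 440.1 -153.    87.7   55.1   21.2]
long [ 471.2 -334.9  108.7   25.7  -22.8] 1172.0
short [429.5  -5.5  64.1  25.   88.1] 802.5
bowl [432.1 166.5  62.8 431.9 166.5  65.5]
disc [630.6 159.2  98.1 630.9 158.  103.5]
disc [631.1 161.4  96.8 631.4 161.4  99.8]
bell top [460.3 315.9  18.2 460.  315.5  20.1] 321
candle [572.2   1.6  37.9 572.4   1.8  40.4]
bell low pts [0.46198862 0.30969789 0.02751471]
```

```bash
cat >> m.py <<'E'
def pin(tag,u,z=.018):
    p,d,c=load(tag); h=hsv(p); ct=comp(p,(h[...,2]>200)&(h[...,0]>12)&(h[...,1]<165),u)
    m=np.zeros(p.shape[:2],np.uint8); cv2.fillPoly(m,[ct.reshape(-1,1,2)],1); v,uu=np.nonzero(m); w=onplane(c,np.c_[uu,v],z)*1000
    mu,ev=cv2.PCACompute(w,mean=None); a=ev[0]; a=a if a[0]>0 else -a; n=np.array([-a[1],a[0]])
    e=onplane(c,ct,z)*1000; s=e@a; L=(s.min()+s.max())/2
    mid=e[abs(s-L)<15]@n; ctr=a*L+n*(mid.min()+mid.max())/2
    return ctr.round(1),np.ptp(s).round(1),np.ptp(mid).round(1),np.degrees(np.arctan2(a[1],a[0])).round(1)
E
python3 - <<'E'
from m import *
print(pin("w3",(109,122)),pin("w3",(380,85)))
x,y,t=.4401,-.153,np.radians(21.2); s=np.radians(6.8)
gripper_to(.068); down(x,y,.06,t)
move_l([x,y,.018],.15); r=move_l([x,y,-.010],.03,max_force=4); o=observe(); z=o["eef_pos"][2]; print("touch",r,z,o["ft_force"],o["eef_pos"])
move_l([x,y,z+.003],.05); gripper_to(.05,60); o=observe(); print("grip",o["opening"],o["ft_force"],o["time_s"],z)
move_l([x,y,z+.06],.15); o=observe(); print(o["opening"],o["ft_force"]); snap("wrist","g1"); print(tm())
E
```

```text
(array([ 471.3, -334.7]), np.float64(108.7), np.float64(16.4), np.float64(-23.4)) (array([427.1,  -5.6]), np.float64(64.1), np.float64(16.1), np.float64(83.1))
touch True -0.007097284129946823 [-1.0600444  -0.78032837  6.56518792] [ 0.43979507 -0.15288066 -0.00709728]
grip 0.05434083106305524 [-2.20927742 -0.02030485  6.01140434] 8.6 -0.007097284129946823
0.05417067780500835 [-0.0417227   0.75474896 -2.10252056]
9.18
```

```bash
cat >> m.py <<'E'
s=np.radians(6.8); C=np.array([.6449,-.1537]); ya=np.array([-np.sin(s),np.cos(s)])
def lay(x,y,t,z,up=.06,opn=None,f=8):
    down(x,y,z+up,t); move_l([x,y,z+.008],.15)
    r=move_l([x,y,z-.002],.03,max_force=f); o=observe(); print("laid",r,o["eef_pos"].round(4) if hasattr(o["eef_pos"],"round") else o["eef_pos"],round(o["time_s"],2))
    if not r: pass
    gripper_to(opn); zz=observe()["eef_pos"][2]; move_l([x,y,zz+up],.15)
E
python3 - <<'E'
from m import *
lay(*C,s,.0039,opn=.068); print(tm())
movep([.615,-.153,.28],[0,PI/2,0]) ; snap("wrist","p1"); print(tm())
E
```

```text
laid True [ 0.6462 -0.1542  0.0045] 10.87
11.71
14.32
```

View pics/p1.png

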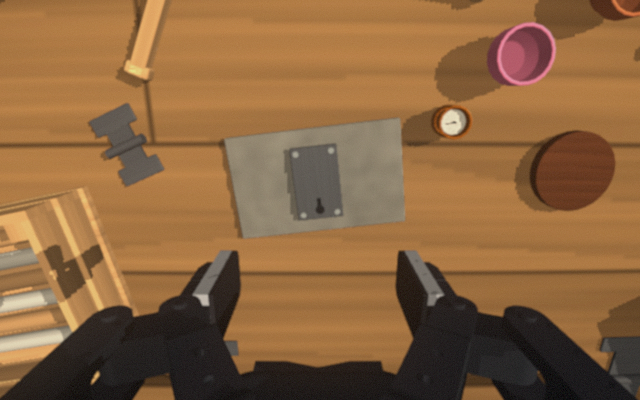

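The plate lies on the slate at (316,182), roughly central and square. I'll measure the offset.

```bash
cat >> m.py <<'E'
def plrel(tag,us,up):
    p,d,c=load(tag);h=hsv(p);S,V=h[...,1],h[...,2]
    sl=comp(p,(S<80)&(V>50)&(V<190),us); m=np.zeros(V.shape,np.uint8); cv2.fillPoly(m,[sl.reshape(-1,1,2)],1)
    th,_=cv2.threshold(V[m>0].astype(np.uint8),0,255,cv2.THRESH_OTSU)
    pl=comp(p,(V<th)&(m>0),up); A=rect(c,sl,.008);B=rect(c,pl,.016)
    a=np.radians(A[4]); a+=PI if np.sin(a)<0 else 0; y=np.array([np.cos(a),np.sin(a)]);x=np.array([y[1],-y[0]]); e=B[:2]-A[:2]
    print("slate",A,"plate",B,"rel x,y",(e@x).round(1),(e@y).round(1),"dang",(B[4]-(np.degrees(a)-90)).round(1),"th",th)
E
python3 - <<'E'
from m import *
plrel("p1",(260,180),(316,182))
E
```

```text
slate [ 644.9 -153.8  208.2  128.3  -83.3] plate [ 645.8 -158.9   90.8   64.6    6.7] rel x,y 0.3 -5.2 dang -0.0 th 120.0
```

The apparent plate width of 64.6 mm includes its shadow on the −y side. From the clean +y edge the plate is about 1 mm off centre and 0° off in angle, which is good. Pins next.

```bash
cat >> m.py <<'E'
def pick(x,y,t,z,opn,f,shut,up=.06):
    gripper_to(opn); down(x,y,z+up,t); r=move_l([x,y,z],.12,max_force=10)
    gripper_to(shut,f); o=observe(); print("grip",r,round(o["opening"],4),np.round(o["ft_force"],1),np.round(o["eef_pos"],4)); move_l([x,y,z+up],.15); print("lift",round(observe()["opening"],4),tm())
E
python3 - <<'E'
from m import *
pick(.4713,-.3347,np.radians(-23.4),.004,.045,30,.01)
if observe()["opening"]>.012: lay(*(C+.0665*ya),s,.0125,opn=.032)
pick(.4271,-.0056,np.radians(83.1),.004,.045,30,.01)
if observe()["opening"]>.012: lay(*(C-.0665*ya),s,.0125,opn=.032)
movep([.615,-.153,.28],[0,PI/2,0]) ; snap("wrist","p2"); print(tm())
E
```

```text
grip False 0.0174 [-0.2  1.6  5.7] [ 0.4721 -0.3355  0.0053]
lift 0.0169 18.89
laid True [ 0.6383 -0.0881  0.0131] 20.88
grip False 0.0171 [-0.4  0.9  4.2] [ 0.4282 -0.0058  0.005 ]
lift 0.0172 24.72
laid True [ 0.654  -0.2203  0.0127] 26.76
30.15
```

View pics/p2.png

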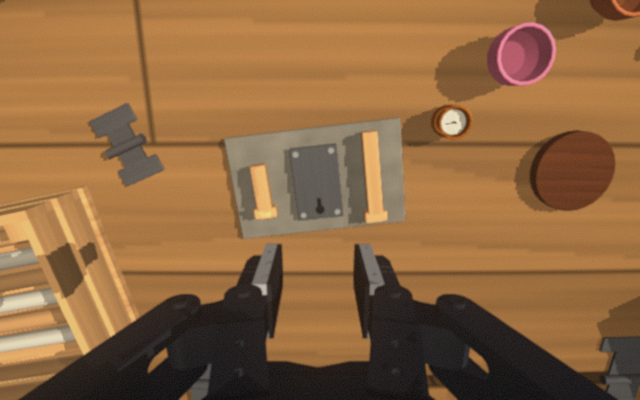

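Run:
```python
from m import *
x=np.array([np.cos(s),np.sin(s)])
for u in [(372,170),(262,190)]:
    r=pin("p2",u,.026); e=r[0]-C*1000; print(r,"rel",(e@x).round(1),(e@ya).round(1))
```

```text
(array([637.8, -88.3]), np.float64(108.3), np.float64(16.3), np.float64(6.8)) rel 0.7 65.8
(array([ 655.1, -219.4]), np.float64(64.4), np.float64(17.2), np.float64(6.9)) rel 2.3 -66.4
```

Long pin +0.7 mm off front to back, short pin +2.3 mm, angles good. I'll nudge the short pin back 2.3 mm while access is free, then set the bell.

Run:
```python
from m import *
x=np.array([np.cos(s),np.sin(s)]); P=C-.0665*ya
down(*P,.06,s); move_l([*P,.0125],.12,max_force=10); gripper_to(.01,30); print(observe()["opening"])
move_l([*P,.018],.05); Q=P-.0023*x; move_l([*Q,.018],.03); r=move_l([*Q,.0105],.03,max_force=8); print(r,observe()["eef_pos"])
gripper_to(.032); move_l([*Q,.09],.15)
pick(.4603,.3159,-PI/2,.048,.05,70,.01,up=.10)
if observe()["opening"]>.012: lay(C[0]-.001,C[1]-.0005,-PI/2,.064,up=.10,opn=.045)
pick(.4321,.1665,-PI/2,.007,.085,50,.05,up=.09)
if observe()["opening"]>.054: lay(.6308,.1605,-PI/2,.022,up=.09,opn=.080)
movep([.50,.0,.36],[0,PI/2,0]) ; snap("wrist","p3"); snap("scene","s3"); snap("top","t3"); print(tm())
a=cv2.imread("pics/p3.png")[:300];b=cv2.resize(cv2.imread("pics/s3.png")[130:330,200:450],(640,512))[:300];cv2.imwrite("pics/p3b.png",np.vstack([a,b]))
```

```text
0.017016005709715974
True [ 0.65111386 -0.22031187  0.0133382 ]
grip False 0.0162 [-1.6 -0.2  3.6] [0.4606 0.3162 0.0487]
lift 0.0161 39.75
laid True [ 0.645  -0.1547  0.0646] 42.7
grip False 0.0616 [-3.6 -1.3  6.7] [0.4328 0.1667 0.0084]
lift 0.0616 47.84
laid True [0.6324 0.1607 0.0235] 49.69
52.54
```

View pics/p3b.png

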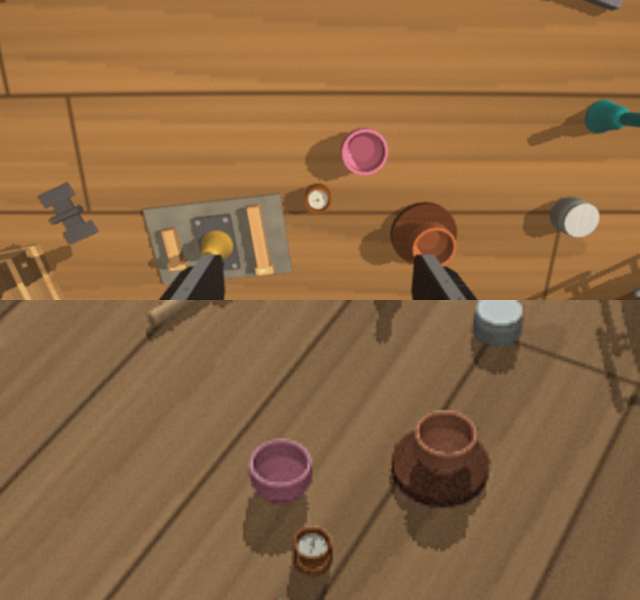

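All placed and upright, by this view: bell on the plate, bowl on the disc, candle and pink bowl untouched. I'll take one clear view to measure it.

Run:
```python
from m import *
movep([.65,.0,.36],[0,PI/2,0]) ; snap("wrist","p4"); print(tm())
p,d,c=load("p4"); X=hmap(c,d); h=hsv(p); x=np.array([np.cos(s),np.sin(s)])
def blob(zlo,zhi,q,r,z):
    m=(X[...,2]>zlo)&(X[...,2]<zhi)&(np.hypot(X[...,0]-q[0],X[...,1]-q[1])<r); return circ(c,comp(p,m,project(c,[*q,z])[0]),z)
b=blob(.086,.11,C,.03,.096); print("bell",b,"rel",((b[:2]-C*1000)@x).round(1),((b[:2]-C*1000)@ya).round(1), "top z",X[...,2][(np.hypot(X[...,0]-C[0],X[...,1]-C[1])<.012)].max())
print("bowl",blob(.05,.065,(.631,.16),.05,.057)); print("candle",blob(.022,.04,(.572,.0016),.04,.03))
print("disc",circ(c,comp(p,(h[...,0]<13)&(h[...,2]<135),project(c,[.631-.04,.16,.015])[0]),.015))
for q in (C+.0665*ya,C-.0665*ya):
    r=pin("p4",project(c,[*q,.026])[0],.026); e=r[0]-C*1000; print(r,"rel",(e@x).round(1),(e@ya).round(1))
```

```text
53.24
bell [ 645.5 -150.7   18.3  645.3 -150.7   19.8] rel 1.0 2.9 top z 0.09842993629355062
bowl [633.9 161.6  61.1 633.9 161.7  62.9]
candle [ 5.732e+02 -4.000e-01  2.630e+01  5.731e+02 -4.000e-01  3.740e+01]
disc [630.9 158.9  94.4 631.5 160.1  99.4]
(array([638.1, -87.7]), np.float64(108.1), np.float64(17.5), np.float64(6.9)) rel 1.1 66.3
(array([ 641.3, -220.3]), np.float64(41.3), np.float64(17.8), np.float64(5.0)) rel -11.5 -65.7
```

View pics/p4.png

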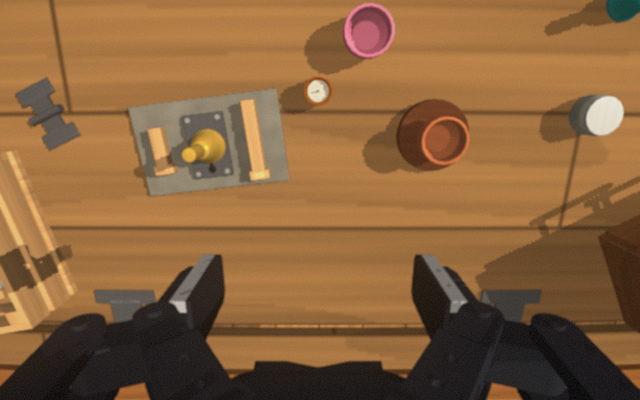

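Bowl is within about 3 mm of the disc centre. The bell's +2.9 mm in y is uncertain because the view is oblique, and the short pin is partly in the bell's shadow. I'll look from straight above.

Run:
```python
from m import *
movep([.716,-.154,.34],[0,PI/2,0]); hold(.3); snap("wrist","p5"); movep([.702,.16,.34],[0,PI/2,0]); hold(.3); snap("wrist","p6"); print(tm())
x=np.array([np.cos(s),np.sin(s)])
def blob(zlo,zhi,q,r,z):
    m=(X[...,2]>zlo)&(X[...,2]<zhi)&(np.hypot(X[...,0]-q[0],X[...,1]-q[1])<r); return circ(c,comp(p,m,project(c,[*q,z])[0]),z)
p,d,c=load("p5"); X=hmap(c,d); h=hsv(p)
sl=comp(p,(h[...,1]<80)&(h[...,2]>50)&(h[...,2]<190),project(c,[*(C+.05*x),.008])[0]); print("slate",rect(c,sl,.008))
b=blob(.088,.11,C,.03,.096); print("bell",b,"rel",((b[:2]-C*1000)@x).round(1),((b[:2]-C*1000)@ya).round(1))
for q in (C+.0665*ya,C-.0665*ya):
    r=pin("p5",project(c,[*q,.026])[0],.026); e=r[0]-C*1000; print(r,"rel",(e@x).round(1),(e@ya).round(1))
print(T:=c["world_from_camera"][:3,3].round(3))
a=p[60:260,220:420]
p,d,c=load("p6"); X=hmap(c,d); h=hsv(p); print("bowl",blob(.05,.065,(.631,.16),.05,.057)," foot-independent; disc",circ(c,comp(p,(h[...,0]<13)&(h[...,2]<150),project(c,[.631-.04,.16,.015])[0]),.015))
u0=project(load("p5")[2],[*C,.016])[0].astype(int); u1=project(c,[.631,.16,.015])[0].astype(int); print(u0,u1)
pa=load("p5")[0]; f=lambda i,u:cv2.resize(i[max(0,u[1]-80):u[1]+80,u[0]-100:u[0]+100],(400,320),interpolation=cv2.INTER_CUBIC)
cv2.imwrite("pics/pp.png",np.hstack([f(pa,u0),f(p,u1)])[:,:,::-1])
```

```text
55.85
slate [ 645.6 -153.7  208.6  127.9  -83.2]
bell [ 646.3 -153.3   16.4  646.2 -153.3   17.6] rel 1.4 0.2
(array([638.1, -88.3]), np.float64(107.7), np.float64(16.2), np.float64(6.8)) rel 1.0 65.7
(array([ 641.3, -220.5]), np.float64(41.4), np.float64(16.8), np.float64(4.9)) rel -11.5 -65.9
[ 0.644 -0.153  0.483]
bowl [634.3 162.5  60.6 634.4 162.6  61.9]  foot-independent; disc [632.2 161.4  95.8 631.9 161.2  98.3]
[317  94] [318  94]
```

View pics/pp.png

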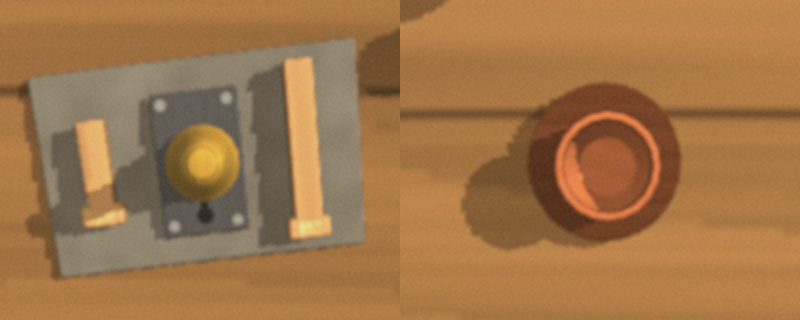

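From above, the bell sits in the middle of the plate, the bowl in the middle of the disc, and both pins are square. The bell's shadow cuts the short pin's mask, but by eye in the picture the pin is centred. I'll hand it in.

```bash
python3 -c "
from plant import *
print(observe()['time_s']); job_done()"
```

```text
55.85
the job is handed in; nothing more can be done
```

The finds are set out as asked and the job is handed in at 55.9 s of the 128 s allowed. I went in the order plate, long pin, short pin, bell, bowl. I also nudged the short pin back 2.3 mm after measuring where it had landed. Nobody has reported a verdict yet.

What my last checks showed, measured from the slate or disc centre:

| Item | Last check |
|---|---|
| Lock plate | about 0.3 mm front to back, about 1 mm sideways, 0° angle error; measured before the bell went on |
| Long pin | 1.0 mm front to back, 65.7 mm to the left (wanted 66.5), 0° angle error |
| Short pin | about 66 mm to the right; angle right within 0.1° before the nudge; front-to-back position judged by eye only |
| Bell | about 1 mm from the slate centre, upright |
| Copper bowl | about 2–3 mm from the disc centre, upright |
| Tealight | within 2 mm of where it was first measured, which is within the measuring error |

Some checks failed or disagreed:
- **Short pin:** the final measurement was unusable because the bell's shadow cut the pin's outline to 41 mm. Its place rests on the measurement before the nudge, the known 2.3 mm shift, and a look from above that showed it centred.
- **Plate:** its shadow spoiled the sideways measurement (−5.2 mm), so I took it from the clean left edge instead.
- **Bell:** a slanted view put it 2.9 mm to the left; the view from straight above gave 0.2 mm.

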